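# Scan the longest power module in at the repair bench

## Robot

A 6-joint arm with a two-finger parallel gripper is mounted at the origin on the work surface. World frame = base frame: x ahead of the robot, y to its left, z up, the work surface at z = 0. Lengths are in m, angles in degrees, forces in N, time in s.
With the tool pointing down it reaches from about 0.275 to 0.75 m from the base axis. Payload 10.2 kg.
Tool frame: the origin (TCP) lies at the very end of the fingers, on their centre line; the grasp point (between the pads) lies 19 mm behind it; z points along the fingers, y is the line along which they close (so a half turn about z gives the same grasp; the last joint's range is limited). The gripper opens to 85 mm and grips with 20 to 120 N. Pads are 22 mm wide; open, the fingers measure 114 mm over their backs; the gripper's body (76 mm by 85 mm) begins 54 mm behind the grasp point. The pads swing forward as they close: fully open they stand 13 mm farther back than shut.
Start: joints at [51.142, 17.928, 85.812, -0, 76.261, -12.8], TCP at [0.231, 0.472, 0.231] pointing down, gripper open.
Joint ranges: [-168.41, 168.41], [-55.51, 124.54], [10.69, 146.95], [-70.63, 250.63], [1, 178], [-165.06, 165.06]. Speed limits (degrees/s): [136.94, 136.94, 172.46, 180, 180, 180].

## Interface

Orientations are given as [roll, pitch, yaw] about the fixed x, y, z axes, in that order (R = Rz(yaw) Ry(pitch) Rx(roll)).
In Python, from workcell import bot gives the robot as it stands. The module is installed in compiled form; this text tells all that it offers. Calls block until the motion is done:
- bot.goto(position, orientation): joint-space move of the TCP to a pose.
- bot.movel(position, rotation=None, feed=0.15): straight line of the TCP; rotation=None keeps the orientation; feed is the mean speed in m/s.
- bot.movej(angles): joint-space move.
- bot.release() and bot.close(): open the fingers fully, or close them until they stop; the grip force is fixed at half the most.
- bot.wait(seconds).
- bot.inverse_kinematics(position, orientation): joint angles nearest the present ones, or None.
- bot.grab_frame(name): name is "scene" or "top" or "wrist"; returns the picture (384x512x3 uint8, red, green, blue); there is no depth.
- bot.get_calibration(name): a dict with "intrinsics" (3x3 intrinsics, pixels), "R" (3x3) and "t" (3): a world point X has camera coordinates R X + t. Camera axes: x right, y down, z forward; pixel columns grow to the right and rows downward; lengths in m; the calibration is good to about 2 mm. A picture is of the moment at which its call begins: read the wrist's pose just before it. get_calibration takes no time and is no camera call; for the wrist camera it gives the pose at the moment of the call.
A pose or a line that the arm cannot do raises bot.IKError and nothing moves.
- bot.job_done(): hands the job in; it is judged then, once.
Readings, each from a call of its own:
- bot.get_t(): time.
- bot.get_joints(): joint angles.
- bot.get_qd(): joint speeds.
- bot.get_effort(): joint torques, N m.
- bot.get_eef_pos(): TCP position.
- bot.get_eef_rot(): TCP orientation.
- bot.get_wrist_force(): force on the tool from outside, world axes, zero at the start.
- bot.get_ft_torque(): the same for the moment, N m.
- bot.get_gripper_width(): finger opening in m.
- bot.get_finger_force(): force on a finger pad.
Only numpy, scipy, OpenCV 4.12 (cv2) and the standard library are available. Lean on these libraries where they do the work, as an engineer would, in place of code of your own. Each camera call takes 0.05 s, during which the arm holds its last target. There are 200 camera calls.

## Task

Pick up the cordless code scanner that was left standing on the blue mat, and aim it squarely at the middle of the bar-code label on the longest of the three power modules in the sloping rack, with its window about 6 cm from the label, holding it steady for two seconds. Scan only that module, and leave the modules and the other things on the mat in place. Then stand the scanner upright on the middle of its white charging pad, window down, setting it down rather than dropping it, and let go.

Things in the scene. Friction and masses are not known exactly. Their poses are not given: they have to be found in the camera images.
- scanner: Cordless code scanner, 130 mm tall, about 0.26 kg, standing on its grey head: 56 mm (x) by 66 mm (y), 34 mm high; neck 46 by 52 mm up to 46 mm; then a straight black handle 30 mm (x) by 36 mm (y) up to 130 mm. Grip the top 30 mm of the handle, so that the palm stays clear. Origin: centre of the flat underside, the scan window; z runs up the handle, so it looks along its own -z.
- scan_spot (a point): The point the scanner reads: 60 mm in front of the centre of its window, on its axis (scanner frame 0, 0, -60 mm). Axes as the scanner's.
- charging_pad: White square charging pad fixed on the mat, 110 by 110 mm, 12 mm thick, with a dark rubber square in the middle. Origin: centre of its underside, z up; its top is 12 mm above the origin.
- rack: Fixed grey rack with three side-by-side bays 76 mm apart, 234 mm wide (y), about 135 mm deep (x), 106 mm high at the rear. Its surface slopes 35 degrees, low at the front (robot side), with a lip at the lower edge. Origin: centre of the underside on the mat; x points to the high rear side, z up.
- module_short: The short power module: flat metal-cased converter, 80 mm long (along the slope), 60 mm wide, 28 mm thick, loose in one of the rack's three bays (any of them). Origin: middle of its lower underside edge, where it rests against the rack's lip. Its axes stay level: z up, x level towards the rack's high rear side; the module itself rises 35 degrees from x.
- label_short: The white bar-code label, 30 mm (x) by 46 mm (y), on the upper face of the short module, 45 mm from the module's lower end. Origin: centre of the printed face. z points straight out of the label (35 degrees from vertical, leaning towards the robot's side), x up the slope, y along the label's long side.
- module_medium: The medium power module: flat metal-cased converter, 105 mm long (along the slope), 60 mm wide, 28 mm thick, loose in one of the rack's three bays (any of them). Origin: middle of its lower underside edge, where it rests against the rack's lip. Its axes stay level: z up, x level towards the rack's high rear side; the module itself rises 35 degrees from x.
- label_medium: The white bar-code label, 30 mm (x) by 46 mm (y), on the upper face of the medium module, 57.5 mm from the module's lower end. Origin: centre of the printed face. z points straight out of the label (35 degrees from vertical, leaning towards the robot's side), x up the slope, y along the label's long side.
- module_long: The long power module: flat metal-cased converter, 130 mm long (along the slope), 60 mm wide, 28 mm thick, loose in one of the rack's three bays (any of them). Origin: middle of its lower underside edge, where it rests against the rack's lip. Its axes stay level: z up, x level towards the rack's high rear side; the module itself rises 35 degrees from x.
- label_long: The white bar-code label, 30 mm (x) by 46 mm (y), on the upper face of the long module, 70 mm from the module's lower end. Origin: centre of the printed face. z points straight out of the label (35 degrees from vertical, leaning towards the robot's side), x up the slope, y along the label's long side.
- cutters: Bystander: diagonal cutters lying on the mat in front of the rack, 140 mm long, about 55 mm wide, 14 mm high. Origin near the middle, underside; x towards the jaws.
- solder_spool: Bystander: upright spool of solder, 62 mm across, 54 mm high. Origin: centre of the underside.
- flux_jar: Bystander: small jar, 58 mm across, 62 mm high. Origin: centre of the underside.
Mind the look-alikes: they are no part of the job. Of the things shaped like the charging_pad, the white one is meant.

How it is judged:
By the outcome, as a careful person would: the job done as asked, in the order asked, and still so for the second after the job is handed in, with the robot touching nothing.
It also fails if it takes over 46 s, if anything falls off the work surface, if the arm or the gripper's body presses on something with over 40 N, if the wrist force passes 120 N, or if a joint passes its speed limit or range.

## Working session

There is one attempt and no reset: what is moved stays moved. The work goes in short steps, each a Python script; the robot and the scene stay as the last script left them, time stands still between calls to the robot, and variables do not carry over. Pictures are saved under pics/ and viewed, at most 10 in all, crops included, and the job is handed in when it is done.

```bash
mkdir -p pics
python3 - <<'E'
from workcell import bot
import cv2,numpy as np
for n in("scene","top"):
    cv2.imwrite(f"pics/{n}0.png",cv2.cvtColor(bot.grab_frame(n),cv2.COLOR_RGB2BGR))
    c=bot.get_calibration(n);print(n,c["intrinsics"],-np.array(c["R"]).T@c["t"],np.round(c["R"],3))
print(bot.get_eef_rot(),bot.get_t())
E
```

```text
scene [[389.8468123    0.         259.8380832 ]
 [  0.         389.8468123  191.56880018]
 [  0.           0.           1.        ]] [ 1.16102763 -0.46016349  0.65539041] [[ 0.606  0.795 -0.015]
 [ 0.449 -0.358 -0.819]
 [-0.656  0.49  -0.574]]
top [[463.76398724   0.         247.3858018 ]
 [  0.         463.76398724 189.99725204]
 [  0.           0.           1.        ]] [0.15836842 0.08765431 1.44859878] [[-0.133 -0.991 -0.004]
 [-0.969  0.131 -0.209]
 [ 0.208 -0.024 -0.978]]
[-1.79935942e+02 -1.38313005e-02  1.53942787e+02] 0.1
```

View pics/scene0.png

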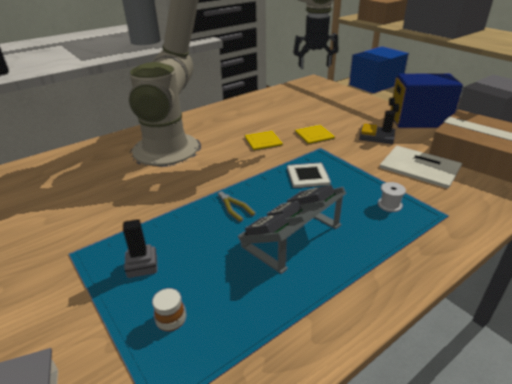

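View pics/top0.png

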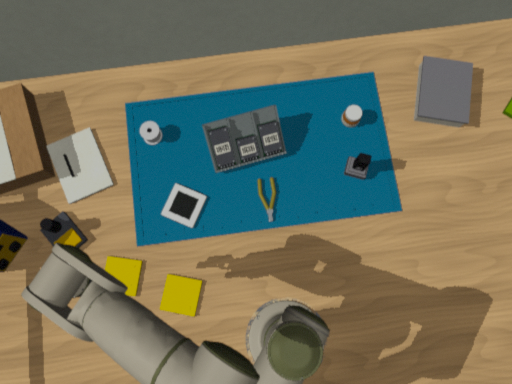

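Scene: the scanner stands on the mat at top (359,165) / scene (138,255). The look-alike is the black/yellow device off the mat at top (62,230) / scene (380,130). The white pad is at top (184,205). The yellow pads at (122,275) and (181,295) are look-alikes. The rack is at top (245,140) with its labels at (222,148), (248,150) and (270,140). I'll check the choice and the module lengths in one close crop.

```bash
cat > h.py <<'E'
from workcell import bot
import cv2,numpy as np
def ray(cal,px,z):
    K,R,t=(np.array(cal[k]) for k in("intrinsics","R","t"))
    C=-R.T@t; d=R.T@np.linalg.solve(K,[px[0],px[1],1.]); return C+d*(z-C[2])/d[2]
def proj(cal,X):
    K,R,t=(np.array(cal[k]) for k in("intrinsics","R","t")); p=K@(R@np.array(X)+t); return p[:2]/p[2]
def save(im,n): cv2.imwrite(f"pics/{n}.png",cv2.cvtColor(im,cv2.COLOR_RGB2BGR))
E
python3 - <<'E'
from h import *
im=cv2.imread("pics/top0.png")
a=cv2.resize(im[95:225,150:300],None,fx=4,fy=4,interpolation=cv2.INTER_CUBIC)
b=cv2.resize(im[140:190,335:385],None,fx=4,fy=4,interpolation=cv2.INTER_CUBIC)
c=np.zeros((520,800,3),np.uint8);c[:520,:600]=a;c[:200,600:]=b
cv2.imwrite("pics/crop0.png",c)
cal=bot.get_calibration("top")
for n,p,z in[("scanner top",(364,159),.13),("pad",(184,205),.012),("labelL",(222,148),.08),("labelM",(248,150),.08),("labelR",(270,140),.08)]: print(n,ray(cal,p,z))
E
```

```text
scanner top [ 0.48561689 -0.29722471  0.13      ]
pad [0.44306892 0.25705413 0.012     ]
labelL [0.59124404 0.11437654 0.08      ]
labelM [0.57412916 0.03591649 0.08      ]
labelR [ 0.59689189 -0.03571043  0.08      ]
```

View pics/crop0.png

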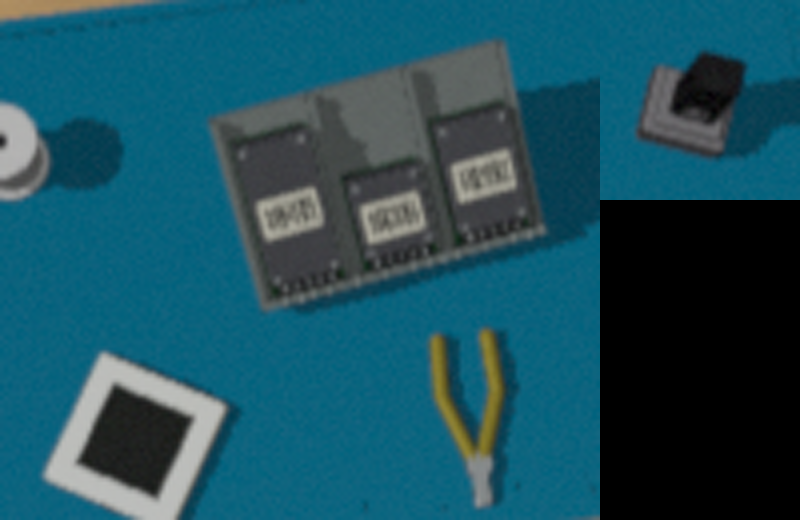

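The choice holds: the long module is the left one in the top view (label at top ≈(222,148)), the short is in the middle and the medium on the right. The scanner on the mat is grey and black. Next are close wrist views of the rack and the scanner.

```bash
cat >> h.py <<'E'
from scipy.spatial.transform import Rotation as Ro
def rot(z,y):
    z=np.array(z)/np.linalg.norm(z); y=np.array(y)-z*np.dot(z,y); y/=np.linalg.norm(y)
    return np.column_stack([np.cross(y,z),y,z])
def rpy(R): return Ro.from_matrix(R).as_euler("xyz",degrees=True)
def best(p,z,y,pref=None):
    """pick the half-turn variant with the smaller joint move"""
    q0=np.array(bot.get_joints()); c=[]
    for s in(1,-1):
        o=rpy(rot(z,s*np.array(y))); q=bot.inverse_kinematics(list(p),list(o))
        if q is not None: c.append((np.abs(np.array(q)-q0).max(),list(o),np.round(q,1)))
    return sorted(c,key=lambda a:a[0])
E
python3 - <<'E'
from h import *
cal=bot.get_calibration("top")
w=bot.get_calibration("wrist");Rt=Ro.from_euler("xyz",bot.get_eef_rot(),degrees=True).as_matrix();p=np.array(bot.get_eef_pos())
Rw=np.array(w["R"]);C=-Rw.T@np.array(w["t"]);print("cam in tool",Rt.T@(C-p),"fwd",Rt.T@Rw[2],"right",Rt.T@Rw[0],w["intrinsics"][0])
a=ray(cal,(217,172),.02);b=ray(cal,(286.25,153),.02);y=(a-b)/np.linalg.norm(a-b);x=np.cross(y,[0,0,1]);print("rack y",y,"x",x,np.linalg.norm(a-b))
n=-np.sin(np.radians(35))*x+np.cos(np.radians(35))*np.array([0,0,1])
L=np.array([.591,.114,.08])
P1=L+.24*n
for yy in(y,x): print("view",best(P1,-n,yy))
for ang in(0,45,90): print("scan",ang,best(L+.156*n,-n,np.cos(np.radians(ang))*y+np.sin(np.radians(ang))*x))
print("scanner",best([.47,-.29,.35],[0,0,-1],y))
E
```

```text
cam in tool [ 0.07925741 -0.00021836 -0.1425969 ] fwd [-3.11452045e-01  2.29019553e-04  9.50261843e-01] right [ 3.93307002e-04  9.99999916e-01 -1.12098854e-04] [302.44735969   0.         252.95204265]
rack y [-0.14170375  0.98990911  0.        ] x [ 0.98990911  0.14170375 -0.        ] 0.22975031360468506
view [(np.float64(78.6189381201241), [np.float64(180.0), np.float64(-35.00000000000001), np.float64(8.146447107124489)], array([ -8. ,  -9.8, 115.9,  14.2,  40.8,  65.8])), (np.float64(101.38106187987589), [np.float64(-180.0), np.float64(35.000000000000014), np.float64(-171.85355289287554)], array([  -8. ,   -9.8,  115.9,   14.2,   40.8, -114.2]))]
view [(np.float64(59.17340825222114), [np.float64(145.0), np.float64(0.0), np.float64(98.14644710712449)], array([ -8. ,  -9.8, 115.9,  14.2,  40.8, -24.2])), (np.float64(168.61893812012406), [np.float64(-145.0), np.float64(1.2722218725854067e-14), np.float64(-81.85355289287553)], array([ -8. ,  -9.8, 115.9,  14.2,  40.8, 155.8]))]
scan 0 [(np.float64(76.40497290286048), [np.float64(180.0), np.float64(-35.00000000000001), np.float64(8.1464
[... 571 characters left out ...]
([ -5.8,   2.1, 116.2,  16.8,  28.5, 102.9]))]
scan 90 [(np.float64(56.94493489937528), [np.float64(145.0), np.float64(0.0), np.float64(98.1464471071245)], array([ -5.8,   2.1, 116.2,  16.8,  28.5, -26.4])), (np.float64(166.4049729028604), [np.float64(-144.99999999999997), np.float64(0.0), np.float64(-81.85355289287551)], array([ -5.8,   2.1, 116.2,  16.8,  28.5, 153.6]))]
scanner [(np.float64(94.97420130280847), [np.float64(180.0), np.float64(0.0), np.float64(8.146447107124489)], array([-43.8,  18.7,  67.4,  -0. ,  93.9,  38. ])), (np.float64(129.17802685012794), [np.float64(-180.0), np.float64(0.0), np.float64(-171.85355289287554)], array([ -43.8,   18.7,   67.4,   -0. ,   93.9, -142. ]))]
```

Run:
```python
from h import *
import pickle
y=np.array([-.1417,.9899,0]);x=np.array([.9899,.1417,0]);n=-np.sin(np.radians(35))*x+np.cos(np.radians(35))*np.array([0,0,1])
L=np.array([.591,.114,.08]);d={}
for k,(p,z) in{"rack":(L+.22*n,-n),"scan":(np.array([.47,-.28,.30]),[0,0,-1])}.items():
    c=best(p,z,y)[0];bot.goto(list(p),c[1])
    d[k]=bot.get_calibration("wrist");im=bot.grab_frame("wrist");save(im,"w_"+k);print(bot.get_t())
pickle.dump(d,open("cal.pkl","wb"))
cv2.imwrite("pics/w2.png",cv2.resize(np.hstack([cv2.imread("pics/w_rack.png"),cv2.imread("pics/w_scan.png")]),None,fx=.78,fy=.78))
```

```text
1.7667
3.225
```

View pics/w2.png

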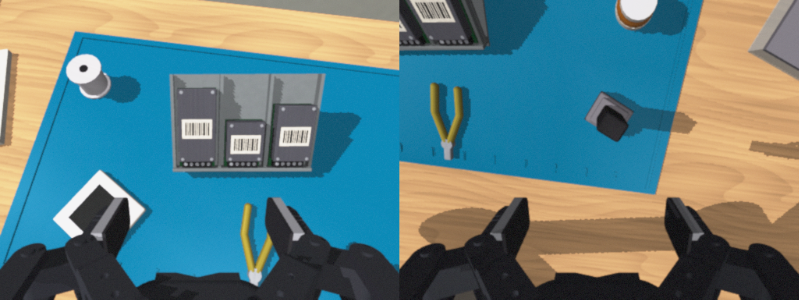

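The left half (rack view, scaled by 0.78) shows the long module's label at (196,128) and the pad at (100,212). The right half shows the scanner at (609,118). Now precise centres.

Run:
```python
from h import *
import pickle
d=pickle.load(open("cal.pkl","rb"));top=bot.get_calibration("top")
def white(im,box,amin,thr=130):
    x0,y0,x1,y1=box;r=cv2.cvtColor(im[y0:y1,x0:x1],cv2.COLOR_BGR2HSV)
    m=((r[...,2]>thr)&(r[...,1]<75)).astype(np.uint8)
    m=cv2.morphologyEx(m,cv2.MORPH_CLOSE,np.ones((3,3)))
    cs,_=cv2.findContours(m,cv2.RETR_EXTERNAL,cv2.CHAIN_APPROX_NONE)
    c=max(cs,key=cv2.contourArea)
    b=cv2.boxPoints(cv2.minAreaRect(c)) if cv2.contourArea(c)>=amin else None
    return cv2.contourArea(c),b+[x0,y0]
def tri(c1,p1,c2,p2):
    P=[np.array(c["intrinsics"])@np.c_[c["R"],c["t"]] for c in(c1,c2)]
    X=cv2.triangulatePoints(P[0],P[1],np.float64(p1),np.float64(p2));X=X[:3,0]/X[3,0]
    return X,[np.round(proj(c,X)-p,2) for c,p in((c1,p1),(c2,p2))]
W=cv2.imread("pics/w_rack.png");T=cv2.imread("pics/top0.png")
for nm,bw,bt in[("L",(226,140,277,188),(213,138,232,158)),("M",(285,165,338,203),(239,141,257,159)),("R",(348,150,403,195),(261,130,281,147))]:
    aw,pw=white(W,bw,50);at,pt=white(T,bt,20)
    cw,ct=pw.mean(0),pt.mean(0);print(nm,aw,cw.round(1),at,ct.round(1),*tri(d["rack"],cw,top,ct));print(pw.tolist())
aw,pw=white(W,(60,205,195,330),500,150);print("padw",aw,pw.tolist())
at,pt=white(T,(155,178,215,235),200,150);print("padt",at,pt.tolist());P=np.array([ray(top,p,.012) for p in pt]);print(P,P.mean(0),np.linalg.norm(P-np.roll(P,1,0),axis=1))
S=cv2.imread("pics/w_scan.png")
a=cv2.resize(S[110:190,230:310],(560,560),interpolation=cv2.INTER_CUBIC);cv2.imwrite("pics/sc.png",cv2.convertScaleAbs(a,alpha=2.5))
```

```text
L 1022.0 [252. 165.] 124.5 [222. 148.] [0.58636055 0.11422953 0.09521048] [array([ 0.32, -0.1 ]), array([-0.05,  0.03])]
[[232.0, 152.0], [272.0, 152.0], [272.0, 178.0], [232.0, 178.0]]
M 918.5 [314.5 184.5] 123.0 [247.7 148.9] [0.58081558 0.03602628 0.07135478] [array([0.2, 0.6]), array([-0.06, -0.09])]
[[295.0, 197.0], [295.0, 172.0], [334.0, 172.0], [334.0, 197.0]]
R 969.0 [378.  174.5] 119.5 [270.5 138.9] [ 0.60073502 -0.03739728  0.08047408] [array([0.24, 0.98]), array([-0.08, -0.15])]
[[357.0, 162.0], [399.0, 162.0], [399.0, 187.0], [357.0, 187.0]]
padw 2374.5 [[66.55028533935547, 280.66162109375], [129.52757263183594, 214.6854076385498], [186.84648895263672, 269.39891052246094], [123.86920166015625, 335.3751220703125]]
padt 1120.0 [[160.29451942443848, 213.95205307006836], [174.8150691986084, 182.0068497657776], [205.85616302490234, 196.11643981933594], [191.3356170654297, 228.06164169311523]]
[[0.42465748 0.33375351 0.012     ]
 [0.52091527 0.27825578 0.012     ]
 [0.46218769 0.18557618 0.012     ]
 [0.36741885 0.24203401 0.012     ]] [0.44379482 0.25990487 0.012     ] [0.10811441 0.11111058 0.10971981 0.11031147]
```

View pics/sc.png

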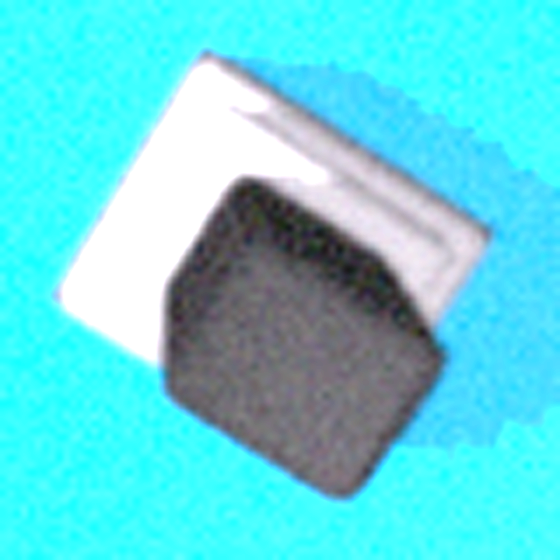

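The top face of the handle has crop corners ≈(168,388), (345,500), (445,352) and (265,245). The head corners are at (205,52), (490,235) and (60,295). I convert these to poses and get the rack yaw from the labels.

Run:
```python
from h import *
import pickle
d=pickle.load(open("cal.pkl","rb"));c=d["scan"]
f=lambda p:np.array([230+(p[0]+.5)/7-.5,110+(p[1]+.5)/7-.5])
A=np.array([ray(c,f(p),.13) for p in((168,388),(345,500),(445,352),(265,245))]);print("handle",A.mean(0),np.linalg.norm(A-np.roll(A,-1,0),axis=1))
e=A[1]-A[0]+A[2]-A[3];print("long dir yaw",np.degrees(np.arctan2(e[1],e[0])))
for z in(.034,):
    B=np.array([ray(c,f(p),z) for p in((205,52),(490,235),(60,295))]);print("head ctr",(B[1]+B[2])/2,np.linalg.norm(B[1]-B[0]),np.linalg.norm(B[2]-B[0]))
    e=B[1]-B[0];g=B[2]-B[0];print(np.degrees(np.arctan2(e[1],e[0])),np.degrees(np.arctan2(g[1],g[0])))
# rack yaw: lower edge and upper corner edges in wrist view; label edges
r=d["rack"];W=cv2.imread("pics/w_rack.png")
h=cv2.cvtColor(W,cv2.COLOR_BGR2HSV)
m=(((h[...,1]<90)&(h[...,2]>20)).astype(np.uint8));m[:85]=0;m[225:]=0;m[:,:205]=0;m[:,425:]=0
# rack outline rear edge & side edges: leftmost / topmost grey pixels
rows=[(int(np.argmax(m[:,u]))) for u in range(230,405,5)]
k=np.polyfit(range(230,405,5),rows,1);print("rear edge slope",k)
a,b=[ray(r,(u,np.polyval(k,u)),.106) for u in(230,400)];v=a-b;print("rear edge dir yaw-90",np.degrees(np.arctan2(v[1],v[0]))-90,a,b)
L=np.array([.5864,.1142]);R=np.array([.6007,-.0374]);v=L-R
print("label pitch",np.linalg.norm(v),)
# pad from wrist
P=np.array([ray(r,p,.012) for p in((66.5,280.7),(129.5,214.7),(186.8,269.4))]);print("pad w",(P[0]+P[2])/2)
```

```text
handle [ 0.48817039 -0.29852438  0.13      ] [0.03219241 0.02702342 0.0314829  0.02573342]
long dir yaw -113.3647496229895
head ctr [ 0.4891325  -0.29834625  0.034     ] 0.06465224918721992 0.05344763248116
-113.5530235456005 156.87843299060262
rear edge slope [-4.87394958e-03  9.67067227e+01]
rear edge dir yaw-90 8.605679089187163 [0.66806324 0.15359274 0.106     ] [ 0.69906711 -0.05127345  0.106     ]
label pitch 0.1522729457257592
pad w [0.4425629  0.25999972 0.012     ]
```

Scanner axis is (0.4887,−0.2984) with y-axis yaw −113.4°, and the two estimates agree. The pad is at (0.443,0.260) and the rack yaw is ≈8.4°. Label height is still only good to ~5 mm, so I take one wide-baseline wrist view.

Run:
```python
from h import *
import pickle
d=pickle.load(open("cal.pkl","rb"))
y=np.array([-.146,.9893,0]);p=[.61,.06,.25]
bot.goto(p,best(p,[0,0,-1],y)[0][1]);c=bot.get_calibration("wrist");im=bot.grab_frame("wrist");save(im,"w_b");d["b"]=c;print(bot.get_t());pickle.dump(d,open("cal.pkl","wb"))
def lab(im,u,v,r=32):
    u,v=int(u),int(v);g=cv2.cvtColor(im[v-r:v+r,u-r:u+r],cv2.COLOR_BGR2HSV);m=((g[...,2]>130)&(g[...,1]<75)).astype(np.uint8)
    m=cv2.morphologyEx(m,cv2.MORPH_CLOSE,np.ones((5,5)))
    cs,_=cv2.findContours(m,cv2.RETR_EXTERNAL,cv2.CHAIN_APPROX_NONE);k=max(cs,key=cv2.contourArea);R=cv2.minAreaRect(k)
    return np.array(R[0])+[u-r,v-r],R[1:],cv2.contourArea(k)
W=cv2.imread("pics/w_rack.png");B=cv2.imread("pics/w_b.png")
P=[np.array(d[k]["intrinsics"])@np.c_[d[k]["R"],d[k]["t"]] for k in("rack","b")]
for nm,X,s in[("L",(.586,.114,.088),.07),("M",(.58,.036,.073),.045),("R",(.6,-.037,.08),.0575)]:
    a=lab(W,*proj(d["rack"],X),26);b=lab(B,*proj(c,X))
    Q=cv2.triangulatePoints(P[0],P[1],a[0],b[0])[:,0];Q=Q[:3]/Q[3]
    print(nm,a,b,Q.round(4),"h0",Q[2]-s*np.sin(np.radians(35)),(proj(c,Q)-b[0]).round(2))
```

```text
4.6583
L (array([252., 165.]), ((26.0, 40.0), 90.0), 1022.0) (array([192.5, 196.5]), ((55.0, 41.0), 0.0), 1051.0) [0.5849 0.1158 0.0988] h0 0.0586894576441797 [1.33 0.3 ]
M (array([313.55897903, 191.12336349]), ((37.20787048339844, 41.872737884521484), 88.40885925292969), 970.5) (array([267.5, 206.5]), ((23.0, 63.0), 90.0), 763.0) [0.5743 0.0361 0.0673] h0 0.04149087096109533 [0.04 0.01]
R (array([378. , 174.5]), ((25.0, 42.0), 90.0), 969.0) (array([339.5, 196. ]), ((18.0, 49.0), 90.0), 773.0) [ 0.6022 -0.0377  0.08  ] h0 0.04700703158430764 [-0.37 -0.11]
```

Run:
```python
import cv2
B=cv2.imread("pics/w_b.png");cv2.imwrite("pics/wb_c.png",cv2.resize(B[150:270,140:400],None,fx=3,fy=3,interpolation=cv2.INTER_CUBIC))
```

```text
(no output)
```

View pics/wb_c.png

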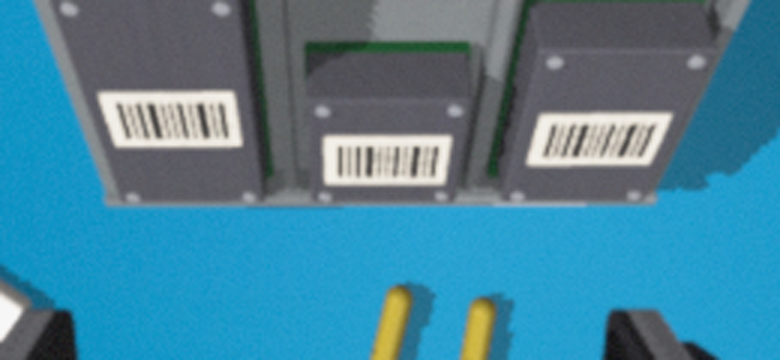

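The three labels are clear. Long: quad (97,91), (233,90), (243,146), (114,148) in the 3× crop, from which I triangulate by diagonal intersections.

Run:
```python
from h import *
import pickle
d=pickle.load(open("cal.pkl","rb"));c=d["b"]
P=[np.array(d[k]["intrinsics"])@np.c_[d[k]["R"],d[k]["t"]] for k in("rack","b")]
V={"L":((252,165.),[(97,91),(233,90),(243,146),(114,148)],.07),"M":((314.5,184.5),[(322,136),(451,136),(450,185),(326,186)],.045),"R":((378,174.5),[(541,113),(671,112),(656,165),(527,166)],.0575)}
S={}
for k,(a,q,s) in V.items():
    q=np.c_[140+(np.array(q)+.5)/3-.5,np.ones(4)];q[:,1]=150+(np.array(V[k][1])[:,1]+.5)/3-.5
    ct=np.cross(np.cross(q[0],q[2]),np.cross(q[1],q[3]));ct=ct[:2]/ct[2]
    Q=cv2.triangulatePoints(P[0],P[1],np.float64(a),ct)[:,0];Q=Q[:3]/Q[3]
    x=np.array([np.cos(np.radians(8.4)),np.sin(np.radians(8.4))])
    print(k,ct,Q.round(4),"h0",(Q[2]-s*np.sin(np.radians(35))).round(4),"x0",(Q[:2]@x-s*np.cos(np.radians(35))).round(4),(proj(c,Q)-ct).round(2));S[k]=Q
v=S["L"]-S["R"];print(np.linalg.norm(v[:2]))
```

```text
L [197.18426253 189.48722219] [0.5894 0.1149 0.0873] h0 0.0471 x0 0.5426 [-0.16 -0.03]
M [268.97205589 203.41117764] [0.5806 0.0363 0.074 ] h0 0.0482 x0 0.5428 [-0.41 -0.11]
R [339.24222514 196.03416557] [ 0.6021 -0.0375  0.0801] h0 0.0471 x0 0.5431 [-0.25 -0.08]
0.15292554753859747
```

The label geometry is consistent to about 1 mm: label_long is at (0.5894,0.1149,0.0875). Now the grasp, closing across the scanner's x so the pads resist the tilt moment.

Run:
```python
from h import *
a=np.radians(-23.4);cx=[np.cos(a),np.sin(a),0]
S=[.4887,-.2984]
c=best([*S,.2],[0,0,-1],cx);print(c)
# choose j6 so that scan j6 ~ -26: list
o=c[0][1]
bot.goto([*S,.20],o);print(bot.get_t(),bot.get_wrist_force())
bot.movel([*S,.094],feed=.1);print(bot.get_eef_pos(),bot.get_wrist_force())
bot.close();print("w",bot.get_gripper_width(),bot.get_finger_force(),bot.get_wrist_force(),bot.get_t())
bot.movel([*S,.25],feed=.12);print("w",bot.get_gripper_width(),bot.get_wrist_force(),bot.get_ft_torque(),bot.get_t(),bot.get_joints())
save(bot.grab_frame("wrist"),"w_g");save(bot.grab_frame("scene"),"s_g")
y=np.array([-np.sin(np.radians(8.4)),np.cos(np.radians(8.4)),0]);x=np.array([y[1],-y[0],0]);n=-np.sin(np.radians(35))*x+np.array([0,0,np.cos(np.radians(35))])
L=np.array([.5894,.1149,.0875])
print("scan",best(L+.154*n,-n,x));print("via",best([.42,.08,.31],[0,0,-1],x))
for g in(-30,60): print("pad",g,best([.443,.26,.2],[0,0,-1],[np.cos(np.radians(g)),np.sin(np.radians(g)),0]))
```

```text
[(np.float64(84.00813563995868), [np.float64(-180.0), np.float64(0.0), np.float64(-113.4)], array([-43.1,  25.3,  80. ,   0. ,  74.7, 160.3])), (np.float64(95.99186436004133), [np.float64(-179.99999999999997), np.float64(0.0), np.float64(66.60000000000001)], array([-43.1,  25.3,  80. ,  -0. ,  74.7, -19.7]))]
6.0833 [ 0.62848217  0.44987072 -0.219754  ]
[ 0.48898231 -0.29862817  0.09463063] [-0.51235661  1.10303732 -0.446917  ]
w 0.0293562031779218 59.3530797958374 [-2.13126226  0.75678032  3.66249836] 7.8417
w 0.029438240010337537 [ 0.09114735  0.43596741 -4.4295503 ] [ 0.0322328   0.00370188 -0.04810289] 9.2917 [-4.31291605e+01  2.33578845e+01  7.54918940e+01  8.22548630e-04
  8.12316562e+01  1.60273084e+02]
scan [(np.float64(51.7178531513225), [np.float64(-145.0), np.float64(0.0), np.float64(-81.59999999999998)], array([ -5.8,   1.6, 115.8,  16.6,  29.5, 153.7])), (np.float64(186.52491235569622), [np.float64(145.0), np.float64(-1.2722218725854067e-14), np.float64(98.4)], array([ -5.8,   1.6, 115.8,  16.6,  29.5, -26.3]))]
via [(np.float64(173.67144185615942), [np.float64(180.0), np.float64(0.0), np.float64(98.39999999999999)], array([ -5. ,   2.5,  92.7,   0. ,  84.9, -13.4]))]
pad -30 [(np.float64(112.94859024937341), [np.float64(180.0), np.float64(0.0), np.float64(60.00000000000002)], array([17.3, 18. , 90.5, -0. , 71.5, 47.3])), (np.float64(292.9485902493734), [np.float64(-180.0), np.float64(0.0), np.float64(-120.00000000000001)], array([  17.3,   18. ,   90.5,   -0. ,   71.5, -132.7]))]
pad 60 [(np.float64(60.45172627803262), [np.float64(180.0), np.float64(0.0), np.float64(-30.000000000000004)], array([ 17.3,  18. ,  90.5,  -0. ,  71.5, 137.3])), (np.float64(202.94859024937338), [np.float64(180.0), np.float64(0.0), np.float64(149.99999999999997)], array([ 17.3,  18. ,  90.5,   0. ,  71.5, -42.7]))]
```

```bash
python3 -c "
import cv2,numpy as np
a=cv2.resize(cv2.imread('pics/w_g.png')[150:384,100:400],(480,374));b=cv2.imread('pics/s_g.png')[130:300,70:220];b=cv2.resize(b,(320,363));c=np.zeros((374,800,3),np.uint8);c[:,:480]=a;c[:363,480:]=b;cv2.imwrite('pics/g.png',c)"
```

```text
(no output)
```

View pics/g.png

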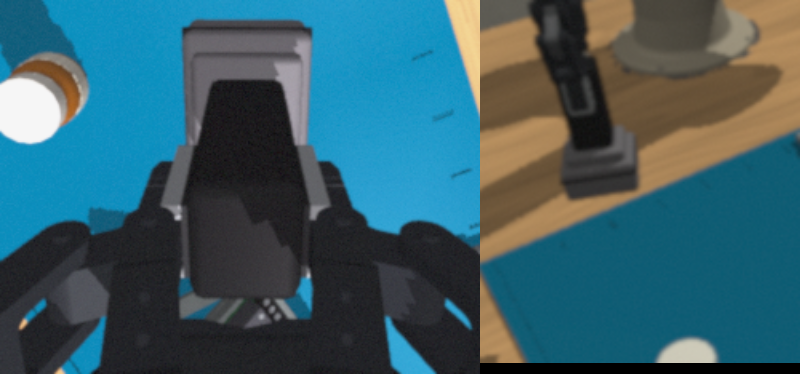

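The scanner is held square, with the head symmetric about the handle (columns 183–311 around 248). A quick check of its fore-aft offset in the hand is worth one enlarged crop.

```bash
python3 -c "
import cv2
a=cv2.imread('pics/w_g.png')[155:345,205:305];cv2.imwrite('pics/g2.png',cv2.convertScaleAbs(cv2.resize(a,None,fx=3.1,fy=3.1,interpolation=cv2.INTER_CUBIC),alpha=2.2))
from workcell import bot
print(bot.get_calibration('wrist')['intrinsics'])"
```

```text
[[302.44735969   0.         252.95204265]
 [  0.         302.44735969 196.09717741]
 [  0.           0.           1.        ]]
```

View pics/g2.png

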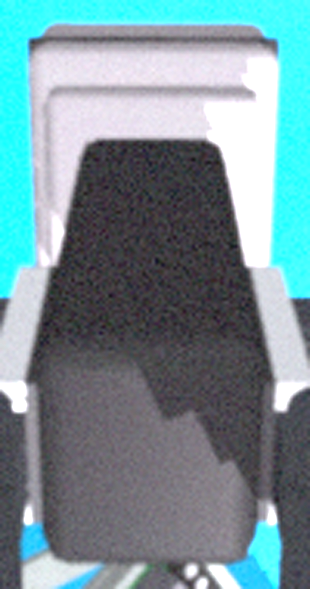

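The rows match the model with the scanner centred and about 2.5 mm higher in the hand, which fits the mat's thickness. Now the scan.

Run:
```python
from h import *
y=np.array([-np.sin(np.radians(8.4)),np.cos(np.radians(8.4)),0]);x=np.array([y[1],-y[0],0]);n=-np.sin(np.radians(35))*x+np.array([0,0,np.cos(np.radians(35))])
L=np.array([.5894,.1149,.0875]);o=list(rpy(rot(-n,-x)));print(o)
T=L+.152*n
bot.goto(list(T+.12*n-.08*x),o);print(bot.get_t())
bot.movel(list(T+.08*n),feed=.15)
bot.movel(list(T),feed=.08)
print(bot.get_eef_pos()-T,bot.get_eef_rot(),bot.get_t(),bot.get_gripper_width())
bot.wait(1.2);save(bot.grab_frame("wrist"),"w_s");save(bot.grab_frame("scene"),"s_s");bot.wait(1.6)
print(bot.get_eef_pos()-T,bot.get_t(),bot.get_wrist_force())
a=cv2.imread("pics/w_s.png")[60:384,90:450];b=cv2.resize(cv2.imread("pics/s_s.png")[130:290,210:370],None,fx=2,fy=2)
c=np.zeros((330,700,3),np.uint8);c[:324,:360]=a;c[:320,370:690]=b;cv2.imwrite("pics/s2.png",c)
w=bot.get_calibration("wrist");print(proj(w,L)-[90,60],proj(w,L+.06*n)-[90,60])
```

```text
[np.float64(-145.0), np.float64(0.0), np.float64(-81.59999999999998)]
10.9
[ 3.93084190e-05 -2.38423106e-06  4.78509077e-04] [-1.44953470e+02 -1.07844000e-02 -8.15988722e+01] 12.9167 0.029672041156954064
[5.98567056e-06 5.29812246e-06 1.36770125e-05] 15.8167 [ 0.06743827 -0.42595128 -3.17158459]
[163.31741425 120.95043239] [163.37856462 140.26820049]
```

View pics/s2.png

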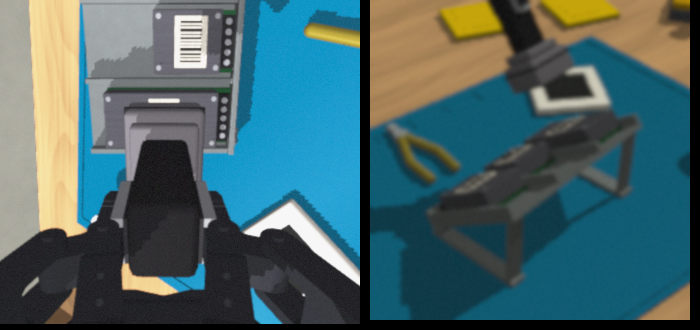

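The label strip is visible just behind the head, centred at column 163.5 against a predicted 163.3, so the aim is right and was held 2.9 s. Now retreat and place.

Run:
```python
from h import *
y=np.array([-np.sin(np.radians(8.4)),np.cos(np.radians(8.4)),0]);x=np.array([y[1],-y[0],0]);n=-np.sin(np.radians(35))*x+np.array([0,0,np.cos(np.radians(35))])
T=np.array([.5894,.1149,.0875])+.152*n
bot.movel(list(T+.09*n),feed=.12)
P=[.443,.260];o=best([*P,.2],[0,0,-1],[.5,.866,0])[0];print(o)
bot.goto([*P,.19],o[1])
bot.movel([*P,.118],feed=.08);bot.wait(.3);f0=bot.get_wrist_force()[2];print("f0",f0,bot.get_t())
z=.118
while z>.102:
    z-=.001;bot.movel([*P,z],feed=.01);f=bot.get_wrist_force()[2]
    if f-f0>2.5: break
print("contact z",z,f-f0,bot.get_eef_pos(),bot.get_t(),bot.get_gripper_width())
save(bot.grab_frame("scene"),"s_p")
```

```text
(np.float64(29.05666810375775), [np.float64(180.0), np.float64(0.0), np.float64(-30.000727780827372)], array([ 17.3,  18. ,  90.5,  -0. ,  71.5, 137.3]))
f0 -3.552264395822195 18.85
contact z 0.10499999999999998 13.778495800592152 [0.443257   0.25999298 0.10615398] 22.1 0.02940452543465387
```

Contact came at the expected height (0.106). Release, rise and check.

Run:
```python
from h import *
bot.movel([.443,.26,.106],feed=.01);print(bot.get_wrist_force())
bot.release();bot.wait(.3);bot.movel([.443,.26,.22],feed=.12);bot.goto([.33,.0,.32],list(bot.get_eef_rot()))
print(bot.get_t(),bot.get_gripper_width(),bot.get_wrist_force())
t=bot.grab_frame("top");s=bot.grab_frame("scene");save(t,"t_f");save(s,"s_f")
a=cv2.resize(cv2.imread("pics/t_f.png")[90:240,120:300],None,fx=2.2,fy=2.2);b=cv2.resize(cv2.imread("pics/s_f.png")[100:290,190:380],None,fx=2,fy=2)
c=np.zeros((390,800,3),np.uint8);c[:a.shape[0],:a.shape[1]]=a;c[:380,410:790]=b;cv2.imwrite("pics/f.png",c)
```

```text
[-0.51585208 -1.75526741  1.76625541]
25.5333 0.08552927451305475 [0.62093231 0.45464925 0.47550622]
```

View pics/f.png

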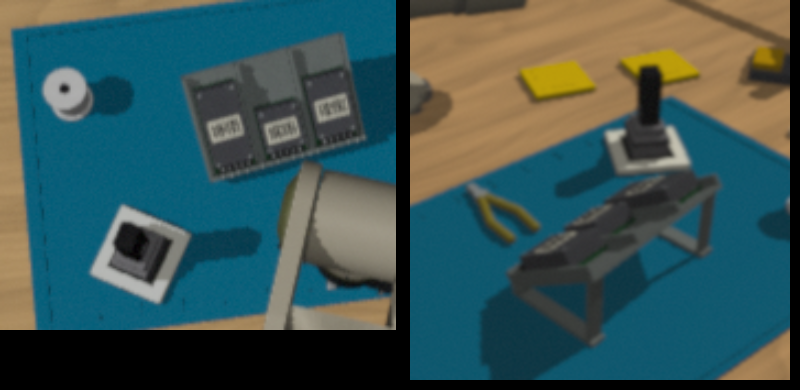

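The scanner stands upright in the middle of the white pad (left half ≈(140,255)), and the modules and cutters are unmoved.

```bash
python3 -c "
from workcell import bot
print(bot.job_done(),bot.get_t())"
```

```text
the job is handed in; nothing more can be done
the job is handed in; nothing more can be done
```

I aimed the scanner at the middle of the long module's label and held it there for about 2.9 s, then set it down upright, window down, near the middle of the white charging pad and let go; the job is handed in, about 25.5 s on the clock at my last reading, but no verdict was returned.

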